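# Shut, bar and start the UV-ozone cleaner

## Robot

A 6-joint arm with a two-finger parallel gripper is mounted at the origin on a cart in front of the work surface, level with it; the furniture and walls round the work are solid. World frame = base frame: x ahead of the robot, y to its left, z up, the work surface at z = 0. Lengths are in m, angles in rad, forces in N, time in s.
With the tool pointing down it reaches from about 0.3 to 0.775 m from the base axis. Payload 14.6 kg.
Tool frame: the origin (TCP) lies between the finger pads; the fingertips stand ctrl.tip_extent ahead of it and the grasp point (between the pads) lies 3 mm ahead of it (ctrl.tip_extent is the distance from the TCP to the fingertips, in m); z points along the fingers, y is the line along which they close (so a half turn about z gives the same grasp; the last joint's range is limited). The gripper opens to 94 mm and grips with 3 to 60 N. Pads are 16 mm wide; open, the fingers measure 119 mm over their backs; the gripper's body (75 mm by 177 mm) begins 78 mm behind the grasp point.
Start: joints at [1.159, 0.3, 1.521, -0, 1.321, -0.067], TCP at [0.186, 0.518, 0.227] pointing down, gripper open.
Joint ranges: [-3.03, 3.03], [-0.79, 2.21], [0.23, 2.52], [-1.04, 4.18], [0, 3.07], [-2.55, 2.55]. Speed limits (rad/s): [2.22, 2.22, 2.57, 3.14, 3.14, 3.14].

## Interface

Orientations are given as [roll, pitch, yaw] about the fixed x, y, z axes, in that order (R = Rz(yaw) Ry(pitch) Rx(roll)).
In Python, from station import ctrl, cam, workorder, get_obs gives the robot as it stands (ctrl), with the cameras (cam), the readings as plain functions and the job (workorder).
- The arm moves only by the tool inch_along, called after "Request:" as name(argument=value, ...), one argument or row to a line, values as JSON. Schema: {"type":"object","properties":{"offsets":{"type":"array","items":{"type":"object","properties":{"d":{"type":"array","items":{"type":"number"},"minItems":3,"maxItems":3},"rotvec":{"type":"array","items":{"type":"number"},"minItems":3,"maxItems":3}},"additionalProperties":false},"minItems":1,"maxItems":10},"finger_gap":{"type":"number"},"grip_force":{"type":"number"},"only":{"type":"string"},"quiet":{"type":"boolean"},"lines":{"type":"string"}},"required":["offsets"],"additionalProperties":false}. offsets is a list of rows, 1 to 10 of them, each an object with the fields d (a list: dx, dy, dz in units of 5 mm), rotvec (a list: a rotation vector rx, ry, rz in rad); a field left out counts as zero; each row shifts and turns the commanded pose from where the row before left it, along the tool's axes as they then stand; what a row does not reach is not made up. A row lasts 1/10 s, in which the tool goes at most 0.05 m and 0.15 rad, less where a joint would pass 70% of its speed; a pose out of reach is approached as far as the arm can. finger_gap is the finger opening in m, set as the call begins (left out keeps the last). The fingers move at their own pace and stop on an object; grip_force is the grip in N (left out, the last holds). Time passes only in rows, so rows that do not move let the fingers close. The tool returns the time, the measured TCP pose, the force, the opening and the grip force at its end. only (a regular expression) keeps the lines of the reply that match it, lines (a string "A,B") keeps lines A to B, and quiet returns only ok. Input that does not fit is refused with a message, and nothing moves.
- get_obs(): the state, without advancing time (a new reading comes with each control period).
- cam.camera(name): name is "side" or "top"; returns a dict with "pixels" (400x640x3 uint8, blue, green, red), "fx", "fy", "cx", "cy" (pixels), "extrinsics" (4x4, takes a point from camera to world coordinates). Camera axes: x right, y up, looking along -z (the intrinsics and any distortion apply to the point x, -y, -z); pixel columns grow to the right and rows downward; lengths in m; the calibration is good to about 2 mm. A picture is of the moment at which its call begins. There is no depth.
- workorder.hand_in(): hands the job in; it is judged then, once.
The state is a dict: "time_s": time; "qpos": joint angles; "joint_vel": joint speeds; "tau": joint torques, N m; "ee_pos": TCP position; "eef_rot": TCP orientation; "force": force on the tool from outside, world axes, zero at the start; "moment": the same for the moment, N m; "grip_width": finger opening in m; "grip_force": force on a finger pad.
Only numpy, scipy, OpenCV 4.12 (cv2) and the standard library are available. Lean on these libraries where they do the work, as an engineer would, in place of code of your own. Each camera call takes 0.05 s, during which the arm holds its last target. There are 200 camera calls.

## Task

The carrier block is loaded in the tray of the small bench-top UV-ozone cleaner. Only pushing with the fingertips, gently push its drawer fully home, then swing the steel bar all the way across in front of the drawer so that it cannot come open, and last press the flat start button fully down and let go. Do not touch or shift the block in the tray, do not press the mushroom stop button, and leave the things standing around where they are.

Things in the scene. Friction and masses are not known exactly. Their poses are not given: they have to be found in the camera images.
- cleaner: Fixed bench-top UV-ozone cleaner. Origin: on the table under its middle; x: from its front (drawer side) to its back, y: to the left seen from the front. White hood, 100 mm high, over x = -100 to +90, y = -44 to +110 mm. Right of it a grey column, 82 mm high, over x = -126 to +90, y = -110 to -44 mm, carries the bar's pivot and both buttons on its flat top
- drawer (a joint): Drawer in the hood: 0 = fully home against a firm stop, grows to 0.09 m as it comes out to the front (-x). About 2 N of friction; stays where it is left. Its white front panel spans y = -40 to +106 mm of the cleaner, 15 to 95 mm above the table, 8 mm thick; when home its face is at x = -108 mm. Behind it is an open steel tray
- drawer_handle (a point): Middle of the steel bow handle on the drawer's panel: a level round bar 9 mm thick, 80 mm long along the cleaner's y, its axis 24 mm in front of the panel and 58 mm above the table; push here or on the panel
- tray (a point): On the tray's floor (19 mm above the table), middle of the loading place, 53 mm behind the panel's back; moves with the drawer; axes as the cleaner's. The tray is 134 x 114 mm inside, walls 19 mm high
- carrier: White carrier block for chips with two clamp bars, 40 x 56 x 22 mm, about 0.19 kg, lying loose on the tray's floor near the point tray; origin: centre of its underside
- bar (a joint): Swing bar on the column, turns about a vertical axis: 0 = shut, along the cleaner's +y, 3 mm in front of the closed drawer's panel; grows to 1.9 rad as it opens (counter-clockwise from above); at 1.57 it points out to the front (-x). Stays where it is left, about 1 N at the knob moves it. Shut early, it blocks the drawer 21 mm short of home
- bar_pivot (a point): The bar's axis, at half the bar's height, 90 mm above the table; the flat steel bar is 10 mm wide, 8 mm thick (86 to 94 mm above the table) and 78 mm long from the axis to its end
- bar_knob (a point): Upright black knob on the bar's end, 16 mm thick, top 123 mm above the table, its axis 73 mm from the bar's axis; the point is in its middle, 114 mm above the table; push here from the side
- start_top (a point): Top centre of the start button: low, flat, round, grey, 20 mm across, in a round black collar 28 mm across and 4 mm high, on the column nearer the front; 94 mm above the table; pressed straight down
- start (a joint): Start button: 0 = up, 0.006 m = fully down at about 4 N; springs back
- stop_top (a point): Top centre of the stop button: grey mushroom head 32 mm across, on the column 80 mm behind the start button; 108 mm above the table
- stop (a joint): Stop button: 0 = up, 0.006 m = fully down; must stay up
- chip_box: White lidded chip box, 59 x 54 x 16 mm, loose on the table; origin: centre of its underside
- vial: Small round vial with a black cap, 29 mm across, 41 mm high, loose on the table; origin: centre of its underside
- loupe: Black eye loupe, 38 mm across, 35 mm high, loose on the table; origin: centre of its underside
- weight: Brass weight with a knob, 18 mm across, 31 mm high, loose on the table; origin: centre of its underside

How it is judged:
By the outcome, as a careful person would: the job done as asked, in the order asked, and still so for the second after the job is handed in, with the robot touching nothing.
It also fails if it takes over 59 s, if anything falls off the work surface, if the arm or the gripper's body presses on something with over 40 N, if the wrist force passes 120 N, or if a joint passes its speed limit or range.

## Working session

There is one attempt and no reset: what is moved stays moved. The work goes in short steps, Python scripts to look and compute and a tool call to move; the robot and the scene stay as the last step left them, time stands still between calls to the robot, and variables do not carry over. Pictures are saved under pics/ and viewed, at most 10 in all, crops included, and the job is handed in when it is done.

```bash
ls; mkdir -p pics; python3 - <<'E'
from station import ctrl, cam, workorder, get_obs
import cv2,numpy as np
np.set_printoptions(precision=4,suppress=True)
for n in("top","side"):
    c=cam.camera(n); cv2.imwrite(f"pics/{n}0.png",c["pixels"]); print(n,c["fx"],c["fy"],c["cx"],c["cy"],[k for k in c]);print(np.array(c["extrinsics"]))
print(get_obs(),ctrl.tip_extent)
E
```

```text
pics
station.py
top 471.2882969204904 471.2882969204904 321.86433583129065 203.42457893719762 ['pixels', 'fx', 'fy', 'cx', 'cy', 'extrinsics']
[[-0.0257  0.9952 -0.0944  0.3978]
 [-0.9996 -0.0263 -0.0051  0.1914]
 [-0.0075  0.0942  0.9955  1.3863]
 [ 0.      0.      0.      1.    ]]
side 516.1340274404859 516.1340274404859 322.2348678572169 198.75777207717059 ['pixels', 'fx', 'fy', 'cx', 'cy', 'extrinsics']
[[-0.9941  0.0266 -0.1051  0.3753]
 [-0.1066 -0.4173  0.9025  1.3645]
 [-0.0199  0.9084  0.4177  0.6345]
 [ 0.      0.      0.      1.    ]]
{'time_s': 0.1, 'qpos': array([ 1.1594,  0.3004,  1.5215,  0.    ,  1.3207, -0.0666]), 'joint_vel': array([-0.001 , -0.001 , -0.0012, -0.0007, -0.0008,  0.0004]), 'tau': array([  0.0011, -53.2641, -35.3282,   0.071 ,   0.0235,  -0.    ]), 'ee_pos': array([0.1858, 0.5174, 0.2269]), 'eef_rot': array([-3.1406, -0.0001,  2.7968]), 'force': array([0.1415, 1.4134, 0.5546]), 'moment': array([0.033 , 0.0183, 0.0248]), 'grip_force': 0.0, 'grip_width': 0.09402001923926917} 0.022
```

View pics/top0.png

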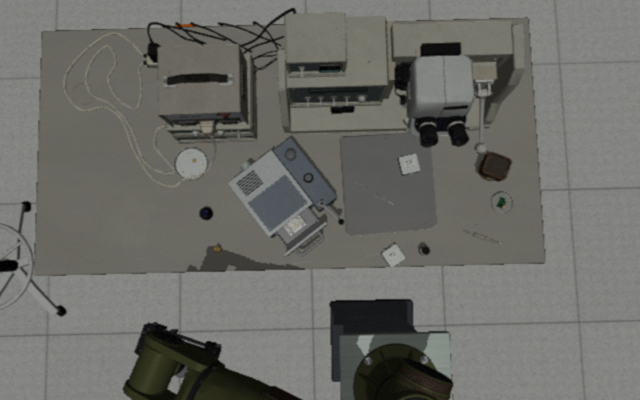

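View pics/side0.png

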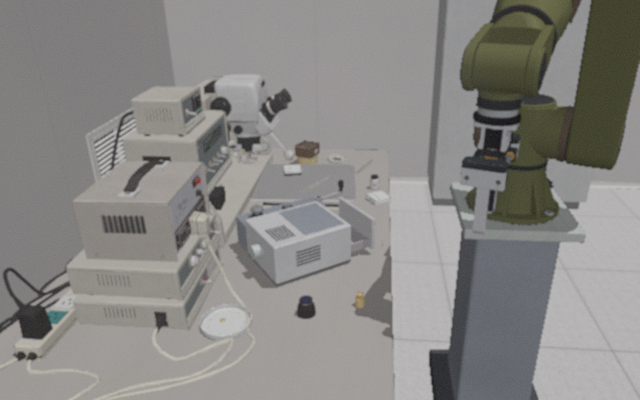

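The top view shows the cleaner around (285,190), with its front facing lower right. The drawer panel is near (310,235), the knob near (341,220), the start button near (307,156) or (290,140), and the loupe, weight, box and vial stand around it. I'll zoom in.

```bash
python3 - <<'E'
import cv2
a=cv2.imread("pics/top0.png")[125:275,190:350]; cv2.imwrite("pics/topc.png",cv2.resize(a,None,fx=4,fy=4,interpolation=cv2.INTER_CUBIC)[:600])
a=cv2.imread("pics/side0.png")[165:285,225:395]; cv2.imwrite("pics/sidec.png",cv2.resize(a,None,fx=4.5,fy=4.5,interpolation=cv2.INTER_CUBIC))
E
```

```text
(no output)
```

View pics/topc.png

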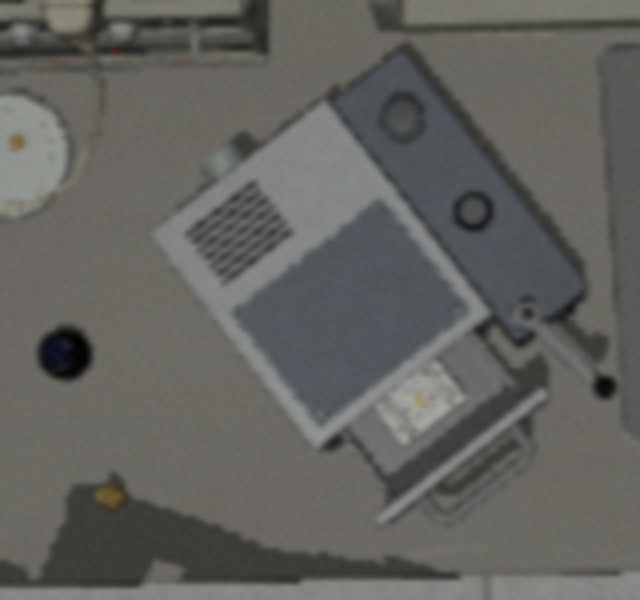

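View pics/sidec.png

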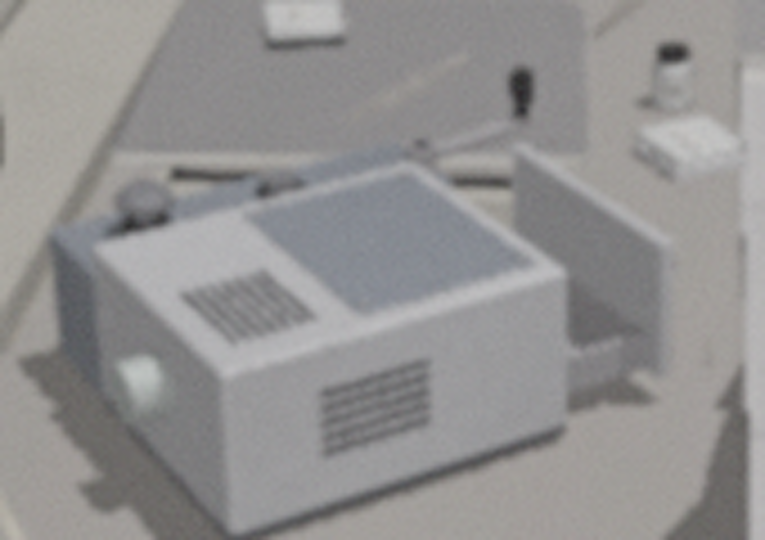

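The zoomed views show the hood corners clearly, along with stop at crop (403,117), start at (473,211), pivot at (528,312), knob at (604,386) and the panel top edge from (380,520) to (547,392). Next I'll fit the pose.

```bash
cat > h.py <<'E'
import numpy as np
np.set_printoptions(precision=4,suppress=True)
def ray(c,px,z):
    E=np.array(c["extrinsics"]);d=E[:3,:3]@np.array([(px[0]-c["cx"])/c["fx"],-(px[1]-c["cy"])/c["fy"],-1]);o=E[:3,3]
    return o+d*(z-o[2])/d[2]
def crop(p): return ((p[0]+.5)/4-.5+190,(p[1]+.5)/4-.5+125)
def proj(c,P):
    E=np.array(c["extrinsics"]);q=E[:3,:3].T@(np.array(P)-E[:3,3]);return c["cx"]+c["fx"]*q[0]/-q[2],c["cy"]+c["fy"]*q[1]/q[2]
E
python3 - <<'E'
from h import *
from station import ctrl, cam, workorder, get_obs
c=cam.camera("top")
L=[((152,234),.1,(.09,.11)),((332,98),.1,(.09,-.044)),((318,447),.1,(-.1,.11)),((488,320),.1,(-.1,-.044)),((405,45),.082,(.09,-.11)),((585,290),.082,(-.126,-.11))]
W=np.array([ray(c,crop(p),z)[:2] for p,z,_ in L]);M=np.array([m for *_,m in L])
A=M-M.mean(0);B=W-W.mean(0)
th=np.arctan2((A[:,0]*B[:,1]-A[:,1]*B[:,0]).sum(),(A*B).sum())
R=np.array([[np.cos(th),-np.sin(th)],[np.sin(th),np.cos(th)]]);t=W.mean(0)-R@M.mean(0)
print("th",th,"t",t,"res mm",1e3*(W-(M@R.T+t)))
for n,p,z in [("start",(473,211),.094),("stop",(403,117),.108),("pivot",(528,312),.094),("knob",(604,384),.123),("panL",(380,522),.095),("panR",(547,393),.095),("car",(420,401),.041),("h1",(447,520),.058),("h2",(530,455),.058),("loupe",(66,352),.035),("wt",(110,495),.031)]:
    w=ray(c,crop(p),z)[:2]; print(n,w,"local",R.T@(w-t))
s=cam.camera("side")
for n,l,z in [("hoodFL",(-.1,.11),.1),("hoodBL",(.09,.11),.1),("hoodBR",(.09,-.044),.1),("hoodBLbot",(.09,.11),0)]:
    q=proj(s,[*(R@l+t),z]); print(n,(q[0]-225)*4.5,(q[1]-165)*4.5)
np.savez("pose.npz",R=R,t=t)
E
```

```text
th 0.6225781134852866 t [0.5758 0.3167] res mm [[-2.0199 -2.2919]
 [-0.0229 -2.8226]
 [ 2.8719 -3.754 ]
 [-3.1008  3.4595]
 [ 1.8958  0.6573]
 [ 0.3761  4.7516]]
start [0.5937 0.2349] local [-0.0332 -0.0769]
stop [0.6582 0.2811] local [ 0.0462 -0.077 ]
pivot [0.5225 0.1986] local [-0.1122 -0.0649]
knob [0.4699 0.1487] local [-0.184  -0.0747]
panL [0.3814 0.3031] local [-0.1659  0.1023]
panR [0.4663 0.187 ] local [-0.1646 -0.0415]
car [0.4658 0.2776] local [-0.1121  0.0324]
h1 [0.3811 0.2593] local [-0.1917  0.0669]
h2 [0.425 0.2  ] local [-0.1906 -0.0069]
loupe [0.5081 0.5322] local [0.0706 0.2146]
wt [0.4048 0.5019] local [-0.031   0.2502]
hoodFL 567.6689752988104 272.862769241488
hoodBL 216.83199540649562 374.4735371266586
hoodBR 90.81207796266239 244.517845247345
hoodBLbot 229.36398430749466 557.0401255904333
```

```bash
cat > st.py <<'E'
from h import *
from station import ctrl, cam, workorder, get_obs
d=np.load("pose.npz");o=get_obs();p=o["ee_pos"]
print("local",d["R"].T@(p[:2]-d["t"]),"tipz",p[2]-.022,"yaw",o["eef_rot"][2],"want",.6226+np.pi,"F",o["force"],"t",o["time_s"],"w",o["grip_width"])
E
```

Request:
inch_along(
  offsets=[
    {"rotvec": [0,0,-0.1384]},
    {"rotvec": [0,0,-0.1384]},
    {"rotvec": [0,0,-0.1384]},
    {"rotvec": [0,0,-0.1384]},
    {"rotvec": [0,0,-0.1384]},
    {"rotvec": [0,0,-0.1384]},
    {"rotvec": [0,0,-0.1384]},
    {},
  ],
  finger_gap=0,
  grip_force=10,
)

```text
time_s: 1.0
ee_pos: [0.1859, 0.5176, 0.2273]
eef_rot: [-3.141, -0.0, -2.515]
force: [0.2, 1.1, -0.6]
grip_width: 0.0334
grip_force: 0.0
```

```bash
python3 st.py
```

```text
local [-0.1996  0.3906] tipz 0.2053128475046712 yaw -2.515295415265142 want 3.7641926535897934 F [ 0.2399  1.1274 -0.5599] t 1.0 w 0.03343809077788615
```

Units first: shifts go in units of 5 mm. So -0.036 m is -7.2, 0.005 m is 1.

Request:
inch_along(
  offsets=[
    {"d": [1,-7.2,0]},
    {"d": [1,-7.2,0]},
    {"d": [1,-7.2,0]},
    {"d": [1,-7.2,0]},
    {"d": [1,-7.2,0]},
    {"d": [1,-7.2,0]},
    {"d": [1,-7.2,0]},
    {"d": [1,-7.2,0]},
    {"d": [0,-7.2,0]},
    {"d": [0,-7.2,0]},
  ],
)

```text
time_s: 2.0
ee_pos: [0.3643, 0.2007, 0.2276]
eef_rot: [-3.141, 0.001, -2.522]
force: [-0.0, 0.8, 0.3]
grip_width: 0.0007
grip_force: 0.0
```

Request:
inch_along(
  offsets=[
    {},
    {"d": [0,0,6]},
    {"d": [0,0,6]},
    {"d": [0,0,6]},
    {"d": [0,0,6]},
    {"d": [0,0,6]},
    {"d": [0,0,3]},
    {},
  ],
)

```text
time_s: 2.8
ee_pos: [0.3625, 0.2021, 0.0608]
eef_rot: [3.141, -0.004, -2.52]
force: [0.3, -0.4, -0.1]
grip_width: 0.0006
grip_force: 0.0
```

```bash
python3 st.py
```

```text
local [-0.2401  0.0313] tipz 0.038845918132827145 yaw -2.5203584805258985 want 3.7641926535897934 F [ 0.3001 -0.4232 -0.0988] t 2.8 w 0.0005579952315336417
```

```bash
python3 - <<'E'
from station import ctrl, cam, workorder, get_obs
import cv2
a=cam.camera("top")["pixels"][125:275,190:350]; a=cv2.resize(a,None,fx=2.3,fy=2.3,interpolation=cv2.INTER_CUBIC)
b=cam.camera("side")["pixels"][125:275,225:425];b=cv2.resize(b,None,fx=2.1,fy=2.3,interpolation=cv2.INTER_CUBIC)
cv2.imwrite("pics/p1.png",cv2.hconcat([a,b[:a.shape[0]]]))
E
```

```text
(no output)
```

View pics/p1.png

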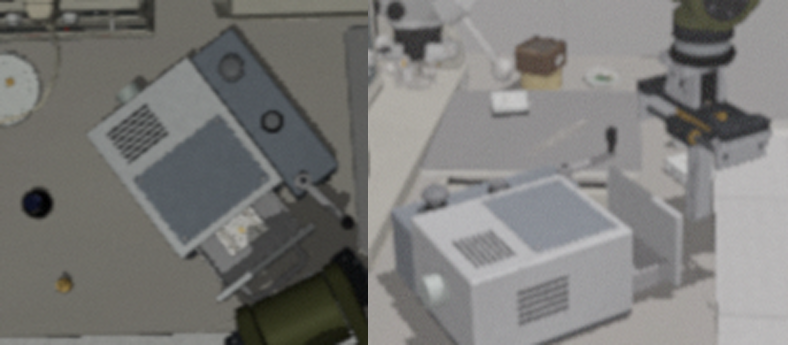

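The picture shows the fingers closed in front of the handle and clear of it, with nothing disturbed. I'll approach, then push slowly.

Scaled: -0.01 m is -2, -0.005 m is -1.

Request:
inch_along(
  offsets=[
    {"d": [-2,0,0]},
    {"d": [-2,0,0]},
    {"d": [-1,0,0]},
    {"d": [-0.6,0,0]},
    {"d": [-0.6,0,0]},
    {"d": [-0.6,0,0]},
    {"d": [-0.6,0,0]},
    {"d": [-0.6,0,0]},
  ],
)

```text
time_s: 3.7
ee_pos: [0.3962, 0.2255, 0.0624]
eef_rot: [3.141, -0.001, -2.518]
force: [-3.5, -0.6, 0.3]
grip_width: 0.0005
grip_force: 1.1
```

```bash
python3 st.py
```

```text
local [-0.1991  0.0306] tipz 0.04039208450567088 yaw -2.5176398016930888 want 3.7641926535897934 F [-3.5486 -0.6104  0.2974] t 3.7 w 0.0005064857477304346
```

Request:
inch_along(
  offsets=[
    {"d": [-0.6,0,0]},
    {"d": [-0.8,0,0]},
    {"d": [-0.8,0,0]},
    {"d": [-0.8,0,0]},
    {"d": [-0.8,0,0]},
    {"d": [-0.8,0,0]},
    {"d": [-0.8,0,0]},
    {"d": [-0.8,0,0]},
    {"d": [-0.8,0,0]},
    {"d": [-0.8,0,0]},
  ],
)

```text
time_s: 4.7
ee_pos: [0.4281, 0.2484, 0.0624]
eef_rot: [3.142, -0.0, -2.518]
force: [-2.5, 0.1, -0.2]
grip_width: 0.0004
grip_force: 1.1
```

```bash
python3 st.py
```

```text
local [-0.1598  0.0307] tipz 0.040413613919030714 yaw -2.5175759743121624 want 3.7641926535897934 F [-2.5364  0.1472 -0.1627] t 4.7 w 0.00040699335114231816
```

Scaled: -0.003 m is -0.6, -0.002 m is -0.4.

Request:
inch_along(
  offsets=[
    {"d": [-0.6,0,0]},
    {"d": [-0.4,0,0]},
    {"d": [-0.4,0,0]},
    {"d": [-0.3,0,0]},
    {"d": [-0.3,0,0]},
    {"d": [-0.2,0,0]},
    {"d": [-0.2,0,0]},
  ],
)

```text
time_s: 5.4
ee_pos: [0.4377, 0.2553, 0.0625]
eef_rot: [-3.142, 0.0, -2.518]
force: [-2.2, -0.4, -0.5]
grip_width: 0.0005
grip_force: 1.0
```

```bash
python3 st.py
```

```text
local [-0.148   0.0307] tipz 0.04045459879688122 yaw -2.5175993561622922 want 3.7641926535897934 F [-2.1971 -0.3523 -0.4567] t 5.4 w 0.0005162006926160885
```

Request:
inch_along(
  offsets=[
    {"d": [-0.2,0,0]},
    {"d": [-0.2,0,0]},
    {"d": [-0.2,0,0]},
  ],
)

```text
time_s: 5.7
ee_pos: [0.4401, 0.257, 0.0624]
eef_rot: [-3.142, -0.0, -2.518]
force: [-2.0, -0.2, -0.7]
grip_width: 0.0005
grip_force: 1.0
```

```bash
python3 st.py
```

```text
local [-0.145   0.0307] tipz 0.04043321534329796 yaw -2.5176051943901054 want 3.7641926535897934 F [-1.9995 -0.2178 -0.6748] t 5.7 w 0.0005102106561752415
```

Scaled: -0.001 m is -0.2.

Request:
inch_along(
  offsets=[
    {"d": [-0.2,0,0]},
    {"d": [-0.2,0,0]},
    {"d": [-0.2,0,0]},
    {"d": [-0.2,0,0]},
  ],
)

```text
time_s: 6.1
ee_pos: [0.4415, 0.2581, 0.0623]
eef_rot: [3.141, -0.006, -2.517]
force: [-23.2, -14.8, 18.1]
grip_width: 0.0002
grip_force: 13.4
```

```bash
python3 st.py
```

```text
local [-0.1433  0.0308] tipz 0.0402513408555911 yaw -2.517273500893073 want 3.7641926535897934 F [-23.1627 -14.7741  18.0754] t 6.1 w 0.00018024624137356188
```

The drawer has hit its stop: TCP at -0.143 local, against about -0.1445 expected. Next I'll back off gently, rise, and move to the far side of the knob.

Request:
inch_along(
  offsets=[
    {"d": [0.4,0,0]},
    {"d": [0.6,0,0]},
    {"d": [2,0,0]},
    {"d": [4,0,0]},
    {"d": [6,0,0]},
    {"d": [6,0,-2]},
    {"d": [0,0,-6]},
    {"d": [0,0,-6]},
    {"d": [0,0,-6]},
    {"d": [0,0,-2]},
  ],
)

```text
time_s: 7.1
ee_pos: [0.3668, 0.204, 0.175]
eef_rot: [-3.141, 0.005, -2.518]
force: [-0.9, -0.8, 0.3]
grip_width: 0.0006
grip_force: 0.0
```

```bash
python3 st.py
```

```text
local [-0.2355  0.0303] tipz 0.15304135655954063 yaw -2.517645054710595 want 3.7641926535897934 F [-0.9326 -0.8138  0.3293] t 7.1 w 0.000560912962945732
```

Request:
inch_along(
  offsets=[
    {"d": [0,-6,0]},
    {"d": [0,-6,0]},
    {"d": [0,-6,0]},
    {"d": [-2,-6,0]},
    {"d": [-4,-6,0]},
    {"d": [-4,-2,0]},
    {},
  ],
)

```text
time_s: 7.8
ee_pos: [0.5015, 0.1027, 0.1711]
eef_rot: [3.141, -0.001, -2.519]
force: [0.2, -0.4, 0.6]
grip_width: 0.0004
grip_force: 0.0
```

```bash
python3 st.py
python3 - <<'E'
from station import ctrl, cam, workorder, get_obs
import cv2
from h import *
c=cam.camera("top");a=c["pixels"][125:275,190:350]; a=cv2.resize(a,None,fx=2.4,fy=2.4,interpolation=cv2.INTER_CUBIC)
b=cam.camera("side")["pixels"][125:275,225:425];b=cv2.resize(b,None,fx=2.1,fy=2.4,interpolation=cv2.INTER_CUBIC)
cv2.imwrite("pics/p2.png",cv2.hconcat([a,b]))
E
```

```text
local [-0.1851 -0.1305] tipz 0.1491403976331595 yaw -2.5188362270166738 want 3.7641926535897934 F [ 0.1947 -0.37    0.6368] t 7.8 w 0.0004028876220563066
```

View pics/p2.png

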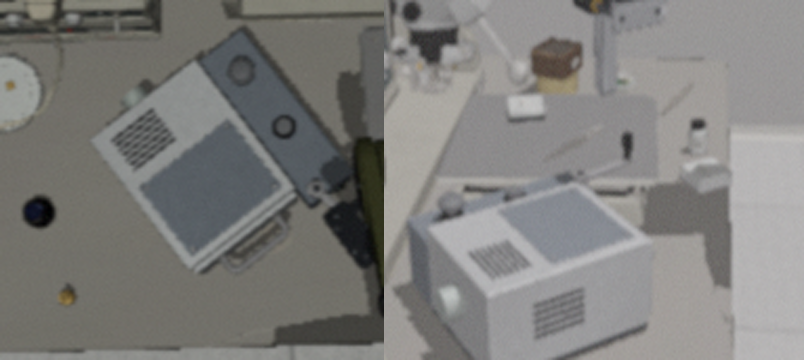

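The drawer is flush with the hood, and the fingers stand clear on the outer side of the knob. I'll lower them and push the knob round.

Scaled: 0.02 m is 4, 0.01 m is 2.

Request:
inch_along(
  offsets=[
    {"d": [0,0,4]},
    {"d": [0,0,4]},
    {"d": [0,0,1.2]},
    {"d": [0,2,0]},
    {"d": [0,2,0]},
    {"d": [0,2,0]},
    {"d": [0.2,1.2,0]},
    {"d": [0.2,1.2,0]},
    {"d": [0.2,1.2,0]},
    {"d": [0.2,1.2,0]},
  ],
)

```text
time_s: 8.9
ee_pos: [0.4652, 0.145, 0.1266]
eef_rot: [-3.141, 0.0, -2.518]
force: [0.8, 0.1, 0.9]
grip_width: 0.0007
grip_force: 0.5
```

```bash
python3 st.py
```

```text
local [-0.19  -0.075] tipz 0.1045587249247033 yaw -2.517695642858628 want 3.7641926535897934 F [0.8084 0.0845 0.8853] t 8.9 w 0.000695171937290378
```

Scaled: 0.0125 m is 2.5, 0.0107 m is 2.14.

Request:
inch_along(
  offsets=[
    {"d": [-0.26,2.5,0]},
    {"d": [-0.26,2.5,0]},
    {"d": [-0.88,2.14,0]},
    {"d": [-0.88,2.14,0]},
    {"d": [-1.46,1.8,0]},
    {"d": [-1.46,1.8,0]},
    {"d": [-1.54,1.14,0]},
    {"d": [-1.54,1.14,0]},
    {},
  ],
)

```text
time_s: 9.8
ee_pos: [0.4551, 0.2314, 0.1263]
eef_rot: [3.141, 0.0, -2.517]
force: [0.3, -0.5, -0.4]
grip_width: 0.0005
grip_force: 0.0
```

```bash
python3 st.py
python3 - <<'E'
from station import ctrl, cam, workorder, get_obs
import cv2
c=cam.camera("top");a=c["pixels"][125:275,190:350]; a=cv2.resize(a,None,fx=2.4,fy=2.4,interpolation=cv2.INTER_CUBIC)
b=cam.camera("side")["pixels"][125:275,225:425];b=cv2.resize(b,None,fx=2.1,fy=2.4,interpolation=cv2.INTER_CUBIC)
cv2.imwrite("pics/p3.png",cv2.hconcat([a,b]))
E
```

```text
local [-0.1478  0.0011] tipz 0.10429943060023739 yaw -2.516858857313373 want 3.7641926535897934 F [ 0.3398 -0.454  -0.4119] t 9.8 w 0.00046386376259059003
```

View pics/p3.png

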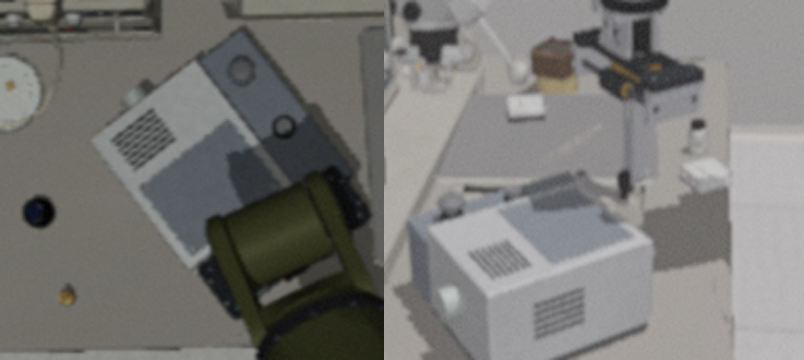

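The side view shows the knob at about (625,182), just ahead of the fingertip and most of the way across. I'll finish slowly.

Scaled: -0.005 m is -1, -0.004 m is -0.8.

Request:
inch_along(
  offsets=[
    {"d": [-1,0.6,0]},
    {"d": [-0.8,0.4,0]},
    {"d": [-0.6,0.2,0]},
    {"d": [-0.4,0.2,0]},
    {"d": [-0.2,0,0]},
    {"d": [-0.2,0,0]},
  ],
)

```text
time_s: 10.5
ee_pos: [0.4637, 0.2455, 0.1264]
eef_rot: [3.141, -0.0, -2.518]
force: [-1.3, 0.6, -0.5]
grip_width: 0.0005
grip_force: 0.5
```

```bash
python3 st.py
```

```text
local [-0.1326  0.0076] tipz 0.10441568708769058 yaw -2.517579978163075 want 3.7641926535897934 F [-1.3116  0.638  -0.5194] t 10.5 w 0.00047709960495223905
```

Request:
inch_along(
  offsets=[
    {"d": [-0.2,0,0]},
    {"d": [-0.2,0,0]},
  ],
)

```text
time_s: 10.7
ee_pos: [0.4653, 0.2466, 0.1264]
eef_rot: [3.141, -0.0, -2.518]
force: [-1.7, 0.1, -0.3]
grip_width: 0.0004
grip_force: 0.5
```

```bash
python3 st.py
```

```text
local [-0.1306  0.0075] tipz 0.10443569956322449 yaw -2.517613177648087 want 3.7641926535897934 F [-1.7435  0.0691 -0.3124] t 10.7 w 0.0003563194841489048
```

Request:
inch_along(
  offsets=[
    {"d": [-0.2,0,0]},
    {"d": [-0.2,0,0]},
  ],
)

```text
time_s: 10.9
ee_pos: [0.466, 0.2473, 0.1262]
eef_rot: [3.141, -0.003, -2.518]
force: [-11.7, -7.1, 5.6]
grip_width: 0.0006
grip_force: 6.7
```

```bash
python3 st.py
```

```text
local [-0.1297  0.0076] tipz 0.10417152862992557 yaw -2.517522118153831 want 3.7641926535897934 F [-11.7055  -7.1206   5.6068] t 10.9 w 0.0006450348896215657
```

Request:
inch_along(
  offsets=[
    {"d": [-0.2,0,0]},
  ],
)

```text
time_s: 11.0
ee_pos: [0.4663, 0.2475, 0.1261]
eef_rot: [3.141, -0.005, -2.517]
force: [-16.1, -10.3, 8.5]
grip_width: 0.0007
grip_force: 9.4
```

```bash
python3 st.py
```

```text
local [-0.1293  0.0077] tipz 0.10407045981399116 yaw -2.517470467449358 want 3.7641926535897934 F [-16.1158 -10.3238   8.4715] t 11.0 w 0.0007205478587077651
```

The bar is against its stop. I'll retreat, rise, and move over the start button.

Scaled: -0.03 m is -6, -0.02 m is -4.

Request:
inch_along(
  offsets=[
    {"d": [0.6,0,0]},
    {"d": [1.4,0,0]},
    {"d": [4,0,0]},
    {"d": [4,0,0]},
    {"d": [0,0,-4]},
    {"d": [0,0,-6]},
    {},
  ],
)

```text
time_s: 11.7
ee_pos: [0.4284, 0.2195, 0.1799]
eef_rot: [-3.14, 0.006, -2.518]
force: [0.1, 0.2, -0.1]
grip_width: 0.0006
grip_force: 0.0
```

Request:
inch_along(
  offsets=[
    {"d": [0,-6,0]},
    {"d": [-1,-6,0]},
    {"d": [-4,-4,0]},
    {"d": [-6,-1,0]},
    {"d": [-6,0,0]},
    {"d": [-6,0,0]},
    {"d": [-4,0,0]},
    {"d": [-2,0,0]},
    {},
    {},
  ],
)

```text
time_s: 12.7
ee_pos: [0.5941, 0.2346, 0.1758]
eef_rot: [3.141, -0.001, -2.518]
force: [-0.4, 0.1, -1.4]
grip_width: 0.0004
grip_force: 0.0
```

```bash
python3 st.py
python3 - <<'E'
from station import ctrl, cam, workorder, get_obs
import cv2
c=cam.camera("top");a=c["pixels"][125:275,190:350]; a=cv2.resize(a,None,fx=2.4,fy=2.4,interpolation=cv2.INTER_CUBIC)
b=cam.camera("side")["pixels"][125:275,225:425];b=cv2.resize(b,None,fx=2.1,fy=2.4,interpolation=cv2.INTER_CUBIC)
cv2.imwrite("pics/p4.png",cv2.hconcat([a,b]))
E
```

```text
local [-0.033  -0.0774] tipz 0.15382789415041467 yaw -2.517573382955749 want 3.7641926535897934 F [-0.4171  0.1051 -1.448 ] t 12.7 w 0.00044872164320221736
```

View pics/p4.png

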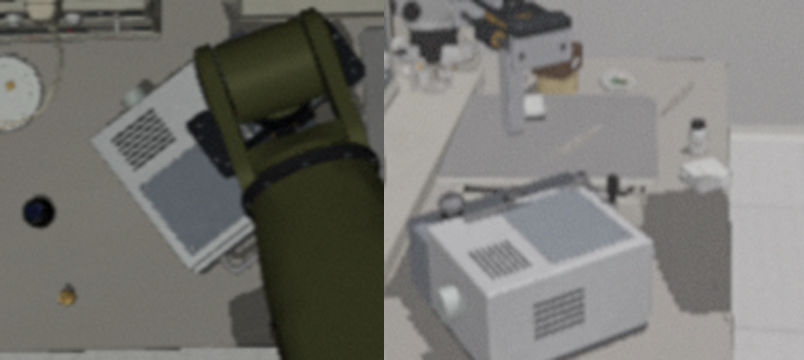

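The knob now stands in front of the drawer panel at about (613,188), and the fingers hover above the column. I'll descend to the start button.

Request:
inch_along(
  offsets=[
    {"d": [0,0,4]},
    {"d": [0,0,4]},
    {"d": [0,0,2]},
    {"d": [0,0,0.8]},
    {"d": [0,0,0.4]},
    {"d": [0,0,0.2]},
    {"d": [0,0,0.4]},
    {"d": [0,0,0.4]},
  ],
)

```text
time_s: 13.6
ee_pos: [0.5947, 0.2349, 0.1158]
eef_rot: [-3.141, 0.001, -2.518]
force: [0.7, -0.2, 0.8]
grip_width: 0.0002
grip_force: 0.7
```

```bash
python3 st.py
```

```text
local [-0.0323 -0.0774] tipz 0.09383789529300321 yaw -2.5176283593115354 want 3.7641926535897934 F [ 0.6515 -0.2337  0.8469] t 13.6 w 0.00021245887644450568
```

Request:
inch_along(
  offsets=[
    {"d": [0,0,0.4]},
    {"d": [0,0,0.2]},
    {"d": [0,0,0.2]},
    {},
  ],
)

```text
time_s: 14.0
ee_pos: [0.5947, 0.2349, 0.1116]
eef_rot: [-3.141, 0.001, -2.518]
force: [1.4, 1.0, 3.4]
grip_width: 0.0003
grip_force: 1.6
```

```bash
python3 st.py
```

```text
local [-0.0323 -0.0774] tipz 0.08964137486317555 yaw -2.517615072924666 want 3.7641926535897934 F [1.3522 0.9605 3.354 ] t 14.0 w 0.00028452132384099366
```

Scaled: 0.001 m is 0.2.

Request:
inch_along(
  offsets=[
    {"d": [0,0,0.2]},
    {"d": [0,0,0.2]},
    {"d": [0,0,0.2]},
    {},
  ],
)

```text
time_s: 14.4
ee_pos: [0.5948, 0.235, 0.11]
eef_rot: [-3.141, 0.001, -2.518]
force: [-4.6, -1.4, 15.8]
grip_width: 0.0006
grip_force: 7.7
```

```bash
python3 st.py
```

```text
local [-0.0322 -0.0774] tipz 0.08803581094900445 yaw -2.5175684041341775 want 3.7641926535897934 F [-4.569  -1.3785 15.7716] t 14.4 w 0.0006187394950855797
```

The button is fully down: force rose to 16 N with the tip at 88 mm. I'll release, rise, swing clear and check.

Scaled: -0.04 m is -8, -0.03 m is -6.

Request:
inch_along(
  offsets=[
    {"d": [0,0,-0.6]},
    {"d": [0,0,-1]},
    {"d": [0,0,-2]},
    {"d": [0,0,-6]},
    {"d": [0,0,-8]},
    {"d": [0,0,-8]},
    {},
  ],
)

```text
time_s: 15.1
ee_pos: [0.5957, 0.2353, 0.2428]
eef_rot: [-3.139, 0.008, -2.518]
force: [-0.1, 0.3, 0.6]
grip_width: 0.0003
grip_force: 0.0
```

Request:
inch_along(
  offsets=[
    {"d": [4,-8,0]},
    {"d": [6,-8,0]},
    {"d": [6,-8,0]},
    {"d": [6,-8,0]},
    {"d": [6,-8,0]},
    {"d": [6,-8,0]},
    {},
    {},
  ],
)

```text
time_s: 15.9
ee_pos: [0.5964, -0.06, 0.236]
eef_rot: [3.141, -0.001, -2.52]
force: [-0.0, 0.3, -0.2]
grip_width: 0.0003
grip_force: 0.0
```

```bash
python3 st.py
python3 - <<'E'
from station import ctrl, cam, workorder, get_obs
import cv2
c=cam.camera("top");a=c["pixels"][125:275,190:350]; a=cv2.resize(a,None,fx=2.4,fy=2.4,interpolation=cv2.INTER_CUBIC)
b=cam.camera("side")["pixels"][125:275,225:425];b=cv2.resize(b,None,fx=2.1,fy=2.4,interpolation=cv2.INTER_CUBIC)
cv2.imwrite("pics/p5.png",cv2.hconcat([a,b]))
E
```

```text
local [-0.2029 -0.318 ] tipz 0.21401989141942512 yaw -2.5195840150594626 want 3.7641926535897934 F [-0.011   0.265  -0.2113] t 15.9 w 0.0003293356652233876
```

View pics/p5.png

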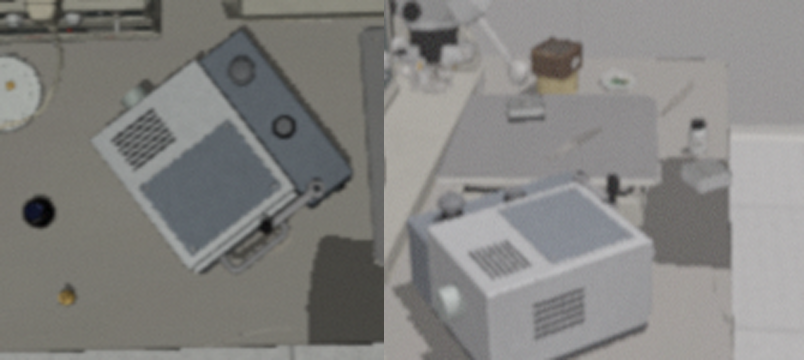

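The drawer is home, the bar lies across parallel to the panel with the knob at (266,226), both buttons are up, and the other things haven't moved.

```bash
python3 -c "
from station import ctrl, cam, workorder, get_obs
print(workorder.hand_in())"
```

```text
the job is handed in; nothing more can be done
None
```

The job is done and handed in at about 16 s: the drawer is fully home, the bar is shut across it, the start button was pressed fully down and released, and the last camera view shows the stop button up and the other things in place (the block in the closed tray can't be seen).

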